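# Index the pack-welding jig by one hole

### The arm

A 6-joint arm with a two-finger parallel gripper is mounted at the origin on the work surface. World frame = base frame: x ahead of the robot, y to its left, z up, the work surface at z = 0. Lengths are in m, angles in degrees, forces in N, time in s.
With the tool pointing down it reaches from about 0.375 to 0.75 m from the base axis. Payload 9 kg.
Tool frame: the origin (TCP) lies where the fingers leave the gripper's body, on its centre line; the fingertips stand 73 mm ahead of it and the grasp point (between the pads) lies 54 mm ahead of it (robot.tip_reach is the distance from the TCP to the fingertips, in m); z points along the fingers, y is the direction in which the jaws open and shut (so a half turn about z gives the same grasp; the last joint's range is limited). The gripper opens to 85 mm and grips with 20 to 120 N. Pads are 22 mm wide; open, the fingers measure 114 mm over their backs; the gripper's body (76 mm by 85 mm) begins 54 mm behind the grasp point. The pads swing forward as they close: fully open they stand 13 mm farther back than shut.
Start: joints at [-88.505, 5.964, 5.575, 89.605, 0, 77.527], TCP at [0.145, -0.582, 0.304] pointing down, gripper open.
Joint ranges: [-171.21, 171.21], [-48.23, 106.86], [-62.78, 66.21], [-105.2, 120.99], [-86.42, 89.51], [-180, 180]. Speed limits (degrees/s): [127.2, 127.2, 147.25, 180, 180, 180].

### API

Orientations are given as [roll, pitch, yaw] about the fixed x, y, z axes, in that order (R = Rz(yaw) Ry(pitch) Rx(roll)).
In Python, from plant import robot gives the robot as it stands. Calls block until the motion is done:
- robot.move_pose(position, orientation): joint-space move of the TCP to a pose.
- robot.line_to(position, vel=0.15, rotation=None, guard=None): straight line of the TCP; rotation=None keeps the orientation; vel is the mean speed in m/s. With guard (N) it stops when the force on the tool has changed by that much, and returns True; else False.
- robot.goto_joints(angles): joint-space move.
- robot.set_gripper(opening): finger opening in m; the grip force is fixed at half the most; returns when the fingers have stopped.
- robot.pause(seconds).
- robot.ik(position, orientation): joint angles nearest the present ones, or None.
- robot.observe(): the state.
- robot.grab_frame(name): name is "scene" or "top"; returns the picture (400x640x3 uint8, blue, green, red); there is no depth.
- robot.get_calibration(name): a dict with "vertical_fov" (degrees; the focal length in pixels is half the picture's height over the tangent of half this angle, whatever the lens; pixels are square), "cx", "cy" (the principal point, pixels), "k1" (the pictures are not rectified: a ray, as slopes to the right and down, at radius r is drawn at 1 + k1 r^2 times it, then the intrinsics apply), "rvec" (rotation vector, rad) and "tvec" (3), from world to camera coordinates, as OpenCV has them. Camera axes: x right, y down, z forward; pixel columns grow to the right and rows downward; lengths in m; the calibration is good to about 2 mm. A picture is of the moment at which its call begins. get_calibration takes no time and is no camera call.
A pose or a line that the arm cannot do raises robot.IKError and nothing moves.
- robot.job_done(): hands the job in, once; it reports no verdict.
The state is a dict: "time": time; "q": joint angles; "qvel": joint speeds; "joint_torque": joint torques, N m; "tool_pos": TCP position; "tcp_rot": TCP orientation; "ft_force": force on the tool from outside, world axes, zero at the start; "torque": the same for the moment, N m; "gripper_width": finger opening in m.
Only numpy, scipy, OpenCV 4.12 (cv2) and the standard library are available. Lean on these libraries where they do the work, as an engineer would, in place of code of your own. Each camera call takes 0.05 s, during which the arm holds its last target.

### The job

On the battery-pack welding jig, hook a fingertip under the red pull ring, lift the spring-loaded index pin clear of its hole, swing the blue arm one hole over, to the hole beside the yellow marker, and let the pin drop fully home there. Work gently, do not pinch the ring or anything else, and leave the loose cells, tools and stock lying around undisturbed. Finish clear of everything.

Things in the scene. Friction and masses are not known exactly. Their poses are not given: they have to be found in the camera images.
- pull_ring: Red D-shaped pull ring upright on the index pin: 7 mm round bar, opening 60 mm wide, 48 mm high, corners cut off (top bar 40 mm). Origin on the pin's axis, middle of its lower bar, 78 mm above the table when home; z up; x looks through the opening, level, along the arm from pin to pivot. Moves only with pin and arm. Open to a finger from both sides; on the pivot's side the arm lies 46 mm up.
- ring_bar (a point): The middle of the ring's top bar (centre of the 7 mm bar), 55 mm above the ring's origin; the underside of the bar, under which a fingertip hooks, is 3.5 mm lower.
- pin_tip (a point): The rounded lower end of the steel index pin (10 mm in diameter), on the pin's axis, 190 mm from the pivot axis. Home, it sits 18 mm above the table, 12 mm deep in a hole of the index sector, whose top is 30 mm above the table.
- index_pin (a joint): Height of the pin above home, m: 0 fully home, 0.030 upper stop; clear of the sector above 0.012. A spring presses it down with 4.5 N at home, 8.2 N at the stop (weight included). Let down between holes it rests on the sector at 0.012; in a hole (1 mm play each side, the rounded tip finds it from some 3 mm off) it springs back to 0.
- swing_arm (a joint): Angle of the blue swing arm about the vertical pivot, rad, positive anticlockwise from above. 0 at the start, in the middle hole of five; holes at -0.524, -0.262, 0, 0.262, 0.524 (15 degrees, 50 mm along the arc); stops at -0.6, 0.6. It cannot turn while the pin is in a hole; free, it needs about 0.6 N at the ring and stays where it is left.
- pivot (a point): Point on the vertical pivot axis of the swing arm, 46 mm above the table, in the middle of the arm's top and under the block of seven white cells (block 62 mm across, top 112 mm above the table). The arm is 34 mm wide and reaches from here 215 mm towards the robot's side.
- jig: Bolted-down jig: aluminium base plate 340 x 280 x 10 mm, dark steel arc (index sector, top 30 mm up, 190 mm from the pivot) with five holes, post with copper electrodes, 180 mm high, behind the cell block. Origin on the pivot axis at table height; x from the arm's middle position towards the pivot, away from the robot; z up; plate from x -260 to 80, y -140 to 140 mm.
- yellow_marker: Yellow puck, 18 mm across, 10 mm high, fixed on the base plate just outside the sector, beside the hole where the pin must go, one step left or right of the middle. Origin at the centre of its underside, 10 mm above the table, 235 mm from the pivot axis, in line with the pivot and its hole (45 mm from the puck, towards the pivot).
- green_marker: Green puck of the same size, fixed at the hole one step to the other side (not to be used).
- cell_a: Loose blue battery cell, 18 mm across, 65 mm high, standing on the jig's base plate beside the arm; origin at its underside. Leave alone.
- cell_b: Loose blue battery cell like cell_a, standing on the other side of the arm. Leave alone.
- cell_box: Loose grey box 150 x 110 x 45 mm with white cells standing 66 mm high in it; origin at its underside's centre. Leave alone.
- holder_strip: Loose black plastic strip of six cell-holder rings, 132 x 23 x 10 mm, lying on the table; origin at its underside's centre. Leave alone.
- strip_spool: Loose aluminium spool, 70 mm across, 16 mm high, lying on the table; origin at its underside's centre. Leave alone.
- screwdriver: Loose screwdriver with an orange handle, lying on the table. Leave alone.
- meter: Loose yellow hand meter 150 x 75 x 40 mm lying on the table; origin at its underside's centre. Leave alone.

How it is judged:
By the outcome, as a careful person would: the job done as asked, in the order asked, and still so for the second after the job is handed in, with the robot touching nothing.
It also fails if it takes over 38 s, if anything falls off the work surface, if the arm or the gripper's body presses on something with over 40 N, if the wrist force passes 120 N, or if a joint passes its speed limit or range.

## Working session

There is one attempt and no reset: what is moved stays moved. The work goes in short steps, each a Python script; the robot and the scene stay as the last script left them, time stands still between calls to the robot, and variables do not carry over. Pictures are saved under pics/ and viewed, and the job is handed in when it is done.

```bash
ls; mkdir -p pics; python3 - <<'E'
from plant import robot
import cv2
for n in("scene","top"):
    cv2.imwrite(f"pics/{n}0.png",robot.grab_frame(n)); print(robot.get_calibration(n))
o=robot.observe();print(o["time"],o["tool_pos"],o["tcp_rot"],o["ft_force"],o["gripper_width"],robot.tip_reach)
E
```

```text
pics
{'vertical_fov': 42.49722663885004, 'cx': 310.4283949009721, 'cy': 198.99772348003998, 'k1': -0.16267770929071346, 'rvec': array([ 2.09277706,  1.53522659, -0.48895248]), 'tvec': array([-0.15038825, -0.33930157,  1.73321067])}
{'vertical_fov': 51.56970770446303, 'cx': 320.5972059961522, 'cy': 199.44471214326353, 'k1': -0.03891649180060229, 'rvec': array([ 2.15855095, -2.18607686,  0.11582146]), 'tvec': array([0.00274306, 0.50916215, 1.5522932 ])}
0.1 [ 0.14481511 -0.5820416   0.30319248] [-1.79932662e+02 -1.54713562e-02  1.39653856e+01] [0.23108523 0.51946797 0.18864658] 0.08549108868914546 0.0726
```

View pics/scene0.png

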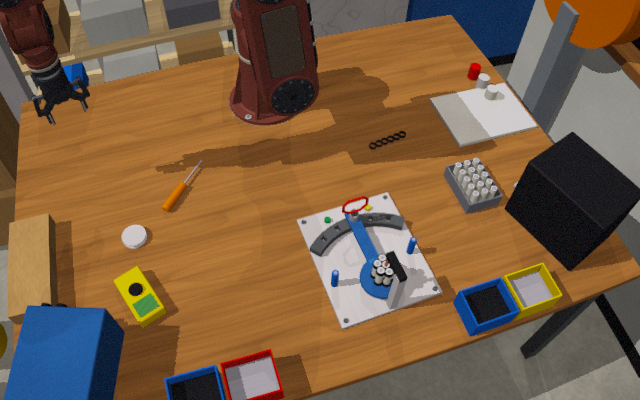

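View pics/top0.png

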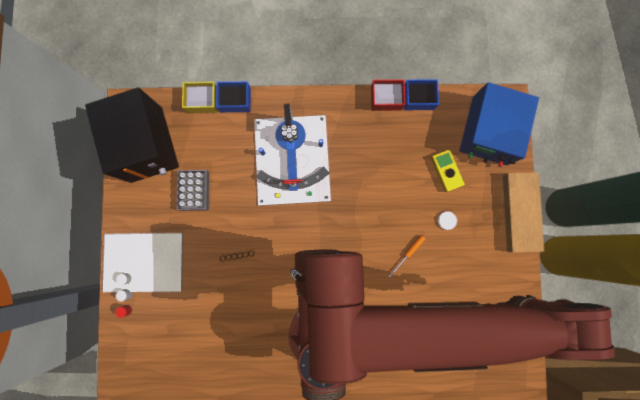

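The scene view shows the ring near (355,205) with the yellow puck near (369,208). In the top view the ring is near (291,183), yellow at (277,196) and green at (309,194). Next I'll turn these into positions with colour masks.

```bash
cat > h.py <<'E'
import cv2,numpy as np
from plant import robot
def cam(n):
    c=robot.get_calibration(n);f=200/np.tan(np.radians(c["vertical_fov"]/2))
    R=cv2.Rodrigues(np.array(c["rvec"]))[0];return c,f,R,np.array(c["tvec"])
def ray(n,p):
    c,f,R,t=cam(n);K=np.array([[f,0,c["cx"]],[0,f,c["cy"]],[0,0,1]])
    s=cv2.undistortPoints(np.array([[p]],float),K,np.array([c["k1"],0,0,0]))[0,0]
    d=R.T@np.array([s[0],s[1],1]);return -R.T@t,d/np.linalg.norm(d)
def onz(n,p,z):
    o,d=ray(n,p);return o+d*(z-o[2])/d[2]
def tri(p,q):
    a,d=ray("scene",p);b,e=ray("top",q)
    s=np.linalg.lstsq(np.c_[d,-e],b-a,rcond=None)[0];P,Q=a+s[0]*d,b+s[1]*e
    return (P+Q)/2,np.linalg.norm(P-Q)
def proj(n,P):
    c,f,R,t=cam(n);K=np.array([[f,0,c["cx"]],[0,f,c["cy"]],[0,0,1]])
    return cv2.projectPoints(np.array(P,float).reshape(-1,1,3),np.array(c["rvec"]),t,K,np.array([c["k1"],0,0,0,0]))[0][:,0]
def mask(im,col):
    h=cv2.cvtColor(im,cv2.COLOR_BGR2HSV);H,S,V=cv2.split(h)
    r={"red":((H<8)|(H>172))&(S>170)&(V>90),"yellow":(abs(H.astype(int)-29)<5)&(S>150)&(V>90),"green":(abs(H.astype(int)-65)<18)&(S>120)&(V>50),
     "blue":(abs(H.astype(int)-110)<12)&(S>130)&(V>60)}[col]
    return r.astype(np.uint8)
def blobs(im,col,box,amin=4):
    x0,y0,x1,y1=box;m=mask(im,col);k=np.zeros_like(m);k[y0:y1,x0:x1]=m[y0:y1,x0:x1]
    n,l,s,c=cv2.connectedComponentsWithStats(k)
    return [(s[i].tolist(),c[i].round(2).tolist()) for i in range(1,n) if s[i][4]>=amin]
E
python3 - <<'E'
from h import *
S=cv2.imread("pics/scene0.png");T=cv2.imread("pics/top0.png")
bs=(290,185,445,330);bt=(245,100,340,212)
for c in("red","yellow","green","blue"):
    a=blobs(S,c,bs);b=blobs(T,c,bt);print(c,a,b)
    if c in("yellow","green"):
        for s,p in a: print(" s",onz("scene",p,.017).round(4))
        for s,p in b: print(" t",onz("top",p,.018).round(4))
z=lambda im,b,k:cv2.resize(im[b[1]:b[3],b[0]:b[2]],None,fx=k,fy=k,interpolation=cv2.INTER_CUBIC)
cv2.imwrite("pics/sz.png",z(S,(290,185,445,305),5));cv2.imwrite("pics/tz.png",z(T,(240,95,345,212),5))
E
```

```text
red [([342, 196, 26, 18, 108], [354.1, 204.39])] [([284, 180, 18, 4, 33], [290.91, 180.94])]
yellow [([365, 205, 6, 5, 23], [367.35, 207.22])] [([276, 194, 4, 3, 10], [277.5, 194.8])]
 s [0.53   0.1593 0.017 ]
 t [0.5299 0.1612 0.018 ]
green [([325, 217, 5, 6, 26], [327.0, 219.5])] [([309, 192, 2, 3, 6], [309.5, 193.0])]
 s [0.5351 0.0369 0.017 ]
 t [0.5353 0.0385 0.018 ]
blue [([345, 214, 47, 85, 1099], [367.47, 260.44]), ([407, 237, 10, 17, 89], [411.15, 245.82]), ([331, 271, 7, 16, 82], [334.13, 279.13])] [([245, 100, 5, 11, 42], [247.29, 104.5]), ([277, 121, 28, 58, 551], [291.41, 147.5]), ([319, 142, 4, 3, 7], [320.57, 142.57]), ([260, 150, 4, 4, 9], [261.89, 151.44]), ([289, 186, 8, 4, 23], [292.65, 188.0])]
```

```bash
sleep 0
```

```text
(no output)
```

View pics/sz.png

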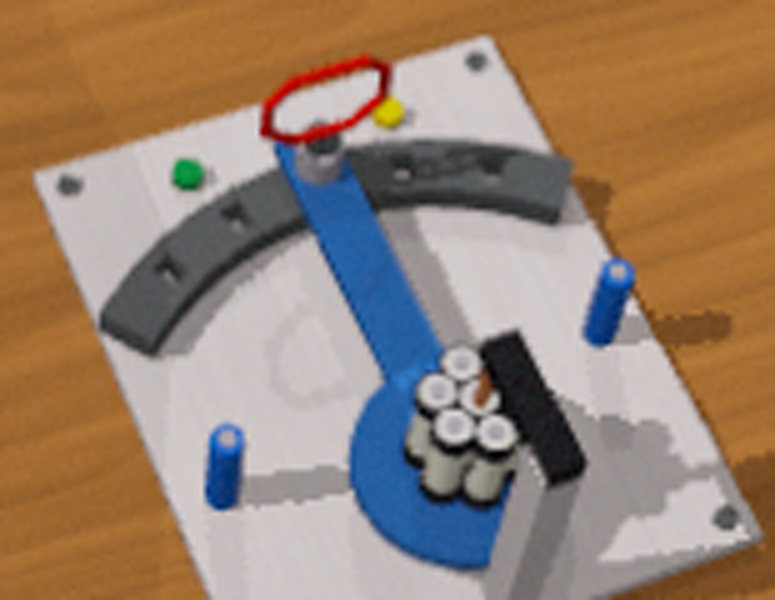

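View pics/tz.png

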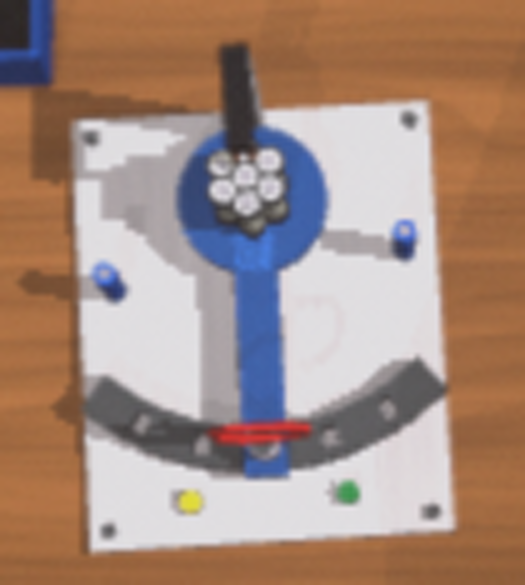

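```bash
cat >> h.py <<'E'
from scipy.spatial.transform import Rotation as Ro
def rot(yaw,p):   # tool z forward at yaw, pitched down p; tool y level
    y,p=np.radians([yaw,p]);z=np.array([np.cos(p)*np.cos(y),np.cos(p)*np.sin(y),-np.sin(p)])
    yy=np.array([-np.sin(y),np.cos(y),0]);return np.c_[np.cross(yy,z),yy,z]
def rpy(R): return Ro.from_matrix(R).as_euler('xyz',degrees=True)
E
python3 - <<'E'
from h import *
G=np.array([.5352,.0377]);Y=np.array([.5300,.1603])
d=(Y-G)/np.linalg.norm(Y-G);jx=np.array([d[1],-d[0]]);yaw=np.degrees(np.arctan2(jx[1],jx[0]))
piv=(G+Y)/2+.235*np.cos(np.radians(15))*jx;pin=piv-.19*jx
print("d",np.linalg.norm(Y-G),"yaw",yaw,"piv",piv,"pin",pin)
print("bar tri",tri((357.2,199.0),(293,181)))
for P in ([*pin,.133],[*pin,.078],[*piv,.112],[*piv,.046]): print(proj("scene",P).round(1),proj("top",P).round(1))
# arc extents of ring top bar prediction
lat=np.array([-jx[1],jx[0]])
for s in(-.02,.02): print("bar end",proj("scene",[*(pin+s*lat),.133]).round(1),proj("top",[*(pin+s*lat),.133]).round(1))
for z in(.0,.0):pass
print("cells",onz("scene",(336.5,272.5),.075),onz("top",(320.6,142.3),.075),onz("scene",(413.5,238.5),.075),onz("top",(261.5,150.7),.075))
for p in(0,10,20,30,40,50,60):
  for fl in (0,1):
    R=rot(yaw,p)
    if fl: R=R@np.diag([-1,-1,1])
    tip=np.array([*pin,.118]);tcp=tip-R[:,2]*(.0726-.018)
    for off in(0,.1):
        q=robot.ik(tcp-R[:,2]*off,rpy(R));print(p,fl,off,None if q is None else np.round(q,1))
E
```

```text
d 0.12271022777258626 yaw 2.4287078692823156 piv [0.75938867 0.1086191 ] pin [0.56955934 0.10056761]
bar tri (array([0.56753516, 0.0994709 , 0.13159158]), np.float64(0.010187929789966412))
[[355.9 199.3]] [[291.3 179.9]]
[[354.4 211.3]] [[292.3 182.1]]
[[385.6 264.2]] [[289.2 129.6]]
[[382.3 276.6]] [[290.4 134.2]]
bar end [[348.8 201.4]] [[296.9 179.6]]
bar end [[363.  197.1]] [[285.7 180.2]]
cells [ 0.72673577 -0.00453103  0.075     ] [ 0.71936483 -0.00618653  0.075     ] [0.69446183 0.21885382 0.075     ] [0.69006836 0.21516915 0.075     ]
0 0 0 None
0 0 0.1 None
0 1 0 None
0 1 0.1 None
10 0 0 None
10 0 0.1 None
10 1 0 None
10 1 0.1 None
20 0 0 None
20 0 0.1 None
20 1 0 None
20 1 0.1 None
30 0 0 None
30 0 0.1 None
30 1 0 None
30 1 0.1 None
40 0 0 None
40 0 0.1 None
40 1 0 None
40 1 0.1 None
50 0 0 None
50 0 0.1 None
50 1 0 None
50 1 0.1 None
60 0 0 [ -4.8 -35.8 -49.3  46.7   3.6  -6.2]
60 0 0.1 None
60 1 0 [ -4.8 -35.8 -49.3  46.7   3.6 173.8]
60 1 0.1 None<sys>:0: UserWarning: Gimbal lock detected. Setting third angle to zero since it is not possible to uniquely determine all angles.
```

```bash
python3 -W ignore - <<'E'
from h import *
A=np.array([.5696,.1006]);B=np.array([.5744,.1500]);jy=2.43
print("post",onz("top",(287,106),.18),onz("top",(291,121),.18))
for dy in(-40,-20,0,20,40):
  for p in(20,25,30,35,40,45,50,55):
    res=[]
    for pin,y0 in((A,jy),(B,jy-15)):
      for off in(0,.06):
        R=rot(y0+180+dy,p);ok=None
        for fl in(0,1):
          R2=R@np.diag([-1,-1,1]) if fl else R
          q=robot.ik(np.array([*pin,.118])-R[:,2]*(.055+off),rpy(R2))
          if q is not None: ok=q
        res.append(None if ok is None else np.round(ok).astype(int).tolist())
    if any(res):print(dy,p,res)
E
```

```text
post [0.82596386 0.11138265 0.18      ] [0.77144968 0.09753631 0.18      ]
-40 35 [None, None, [-13, 53, 36, 120, 31, 25], None]
-40 40 [None, None, [-12, 48, 31, 115, 30, 28], None]
-40 45 [[-12, 52, 39, 119, 18, 19], None, [-12, 43, 26, 110, 28, 32], [-14, 47, 37, 118, 26, 30]]
-40 50 [[-11, 46, 32, 113, 16, 21], None, [-11, 38, 21, 106, 25, 35], [-13, 41, 32, 113, 24, 33]]
-40 55 [[-11, 40, 26, 108, 15, 23], [-12, 45, 38, 116, 14, 22], [-9, 33, 17, 101, 23, 38], [-11, 36, 26, 108, 22, 36]]
-20 45 [None, None, [-7, 56, 44, 121, 18, 19], None]
-20 50 [[-7, 54, 44, 120, 7, 8], None, [-6, 49, 37, 115, 17, 21], None]
-20 55 [[-6, 47, 36, 113, 6, 9], None, [-5, 43, 30, 110, 15, 23], [-7, 49, 44, 117, 14, 22]]
0 55 [[-2, 50, 41, 115, -2, -3], None, [-1, 50, 41, 115, 6, 9], None]
20 50 [[3, 57, 49, 120, -12, -15], None, None, None]
20 55 [[3, 49, 39, 113, -11, -16], None, [3, 54, 46, 117, -2, -3], None]
40 45 [[8, 57, 47, 120, -23, -26], None, None, None]
40 50 [[8, 50, 39, 113, -22, -28], None, None, None]
40 55 [[7, 43, 31, 108, -20, -31], [8, 50, 47, 116, -19, -29], [8, 53, 44, 115, -11, -17], None]
```

```bash
python3 -W ignore - <<'E'
from h import *
S=cv2.imread("pics/scene0.png")
o=robot.observe();R=Ro.from_euler('xyz',o["tcp_rot"],degrees=True).as_matrix();t=np.array(o["tool_pos"])
b=(10,60,110,150);k=6
Z=cv2.resize(S[b[1]:b[3],b[0]:b[2]],None,fx=k,fy=k,interpolation=cv2.INTER_CUBIC)
for L,c in((.0726,(0,0,255)),(.0596,(0,255,0))):
  for s in(-1,1):
    for w in(.0425,.057):
      u=proj("scene",t+R@[0,s*w,L])[0];cv2.circle(Z,tuple(int(v) for v in ((u-b[:2]+.5)*k)),4,c,1)
u=proj("scene",t)[0];cv2.circle(Z,tuple(int(v) for v in ((u-b[:2]+.5)*k)),4,(255,255,0),1)
Z=np.clip(Z.astype(float)*1.6,0,255).astype(np.uint8)
cv2.imwrite("pics/grip.png",Z)
A=np.array([.5696,.1006]);B=np.array([.5744,.1500]);jy=2.43
L=.0596;e=.014
for dy in(-30,-15,0,15,30):
  for p in(20,25,30,35,40,45,50):
    out=[]
    for pin,y0 in((A,jy),(B,jy-15)):
      Rm=rot(y0+180+dy,p);h=Rm[:,2];u=Rm[:,0]*np.sign(Rm[2,0])
      for off in(0,.04):
        ok=None
        for g in(90,-90):
          q=robot.ik(np.array([*pin,.1295])-h*(L-e+off)+u*.0425,rpy(Rm@Ro.from_euler('z',g,degrees=True).as_matrix()))
          if q is not None: ok=np.round(q).astype(int).tolist()
        out.append(ok)
    if any(out): print(dy,p,out)
E
```

```text
-30 45 [None, None, [-8, 42, 29, 116, 24, 116], [-9, 46, 37, 121, 23, 115]]
-30 50 [[-8, 42, 30, 116, 12, 105], None, [-7, 37, 24, 111, 22, 119], [-8, 40, 31, 116, 21, 118]]
-15 50 [[-5, 46, 35, 119, 5, 96], None, [-4, 43, 32, 116, 15, 109], None]
0 50 [[-2, 48, 38, 120, -3, 87], None, [-1, 48, 39, 120, 7, 99], None]
15 50 [[1, 47, 37, 119, -10, 77], None, None, None]
30 50 [[4, 44, 34, 116, -18, 67], None, None, None]
```

View pics/grip.png

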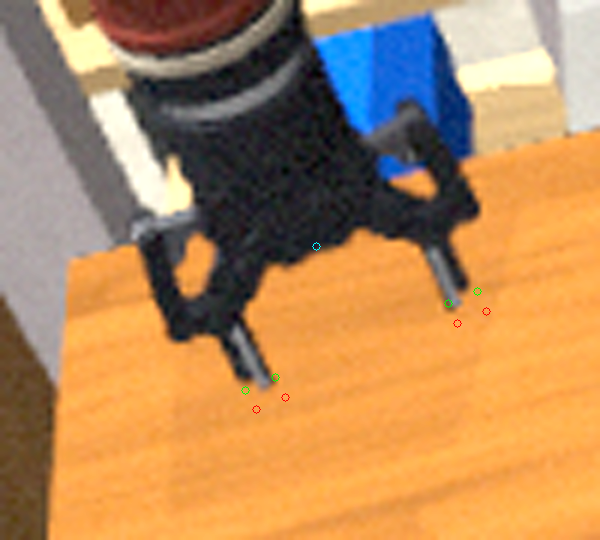

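```bash
python3 -W ignore - <<'E'
from h import *
A=np.array([.5696,.1006]);B=np.array([.5744,.1500]);jy=2.43
for name,pin,y0 in(("A",A,jy),("B",B,jy-15)):
  for mode in("closed","open"):
    print(name,mode)
    for hd in range(0,360,10):
      row=[]
      for off in(0,.04):
        best=None
        for p in range(10,70,5):
          Rm=rot(hd,p);h=Rm[:,2];u=Rm[:,0]*np.sign(Rm[2,0]);ok=None
          for g in ((0,180) if mode=="closed" else (90,-90)):
            C=np.array([*pin,.1295])
            T=C-h*(.073-.014+off)-np.array([0,0,.011/np.cos(np.radians(p))]) if mode=="closed" else C-h*(.0596-.014+off)+u*.0425
            q=robot.ik(T,rpy(Rm@Ro.from_euler('z',g,degrees=True).as_matrix()))
            if q is not None: ok=q
          if ok is not None: best=(p,np.round(ok).astype(int).tolist());break
        row.append(best)
      rel=(hd-y0+90)%180-90
      if any(row) and abs(rel)<65: print(hd,"rel",round(rel),row)
E
```

```text
A closed
0 rel -2 [(55, [-4, -43, -56, 42, 2, 177]), (60, [-4, -42, -50, 52, 2, 176])]
10 rel 8 [(55, [-8, -44, -56, 44, 10, 165]), (60, [-8, -42, -50, 53, 9, 164])]
20 rel 18 [(55, [-12, -41, -55, 46, 18, 153]), (55, [-14, -48, -55, 53, 19, 151])]
30 rel 28 [(45, [-20, -48, -62, 43, 33, 140]), (55, [-18, -42, -51, 56, 25, 138])]
40 rel 38 [(40, [-25, -41, -59, 45, 44, 126]), (40, [-29, -46, -59, 54, 46, 121])]
50 rel 48 [(10, [-36, -22, -61, 28, 79, 113]), (10, [-42, -11, -50, 60, 80, 80])]
60 rel 58 [(10, [-36, 11, -32, 77, 79, 60]), (10, [-41, 17, -27, 93, 75, 42])]
120 rel -62 [(35, [-19, 49, 29, 118, 32, 26]), (40, [-20, 46, 31, 117, 29, 28])]
130 rel -52 [(40, [-16, 50, 34, 118, 25, 23]), (45, [-17, 48, 37, 118, 23, 25])]
140 rel -42 [(45, [-13, 51, 37, 118, 19, 20]), (50, [-13, 49, 40, 118, 17, 21])]
150 rel -32 [(50, [-10, 50, 38, 116, 13, 16]), (55, [-10, 47, 39, 115, 11, 17])]
160 rel -22 [(50, [-7, 54, 44, 119, 8, 10]), (55, [-7, 51, 45, 118, 7, 11])]
170 rel -12 [(55, [-5, 49, 39, 114, 3, 4]), (55, [-5, 55, 50, 120, 3, 4])]
180 rel -2 [(55, [-2, 51, 41, 115, -1, -2]), (60
[... 3920 characters left out ...]
3]), (50, [-9, 49, 40, 117, 19, 25])]
150 rel -17 [(50, [-6, 51, 40, 116, 15, 19]), (55, [-6, 48, 41, 115, 14, 20])]
160 rel -7 [(50, [-3, 56, 47, 120, 11, 13]), (55, [-3, 53, 48, 119, 9, 14])]
170 rel 3 [(55, [-1, 52, 43, 115, 5, 8]), (60, [-1, 48, 43, 114, 5, 8])]
180 rel 13 [(55, [2, 54, 46, 117, 1, 1]), (60, [2, 50, 46, 116, 1, 1])]
190 rel 23 [(55, [4, 55, 47, 117, -4, -5]), (60, [4, 51, 47, 116, -3, -5])]
200 rel 33 [(55, [6, 54, 47, 116, -8, -12]), (60, [6, 51, 47, 115, -7, -12])]
210 rel 43 [(55, [8, 53, 44, 115, -12, -18]), (60, [8, 49, 45, 113, -11, -19])]Traceback (most recent call last):
  File "<stdin>", line 15, in <module>
ValueError: time passes only in moves, steps and waits
```

```bash
cat >> h.py <<'E'
PIV=np.array([.7594,.1086]);JY=2.43
def pinpos(th): # th deg, swing angle
    a=np.radians(JY+th);return PIV-.19*np.array([np.cos(a),np.sin(a)])
def ori(hd,p,th,fl=0):
    a,q=np.radians([hd,p]);h=np.array([np.cos(q)*np.cos(a),np.cos(q)*np.sin(a),-np.sin(q)])
    b=np.radians(JY+th);bar=np.array([-np.sin(b),np.cos(b),0])
    u=np.cross(h,bar);u/=np.linalg.norm(u);u*=np.sign(u[2])
    y=np.cross(h,u);R=np.c_[u,y,h]
    return R@np.diag([-1,-1,1]) if fl else R
TR=.073
def tcp(R,th,zb,e=.016,off=0,half=.011,lat=0):
    # zb: z of bar underside contact ; finger top face touches there
    h=R[:,2];u=R[:,0]*np.sign(R[2,0]);b=np.radians(JY+th)
    C=np.array([*pinpos(th),zb])+lat*np.array([-np.sin(b),np.cos(b),0])
    return C-u*half-h*(TR-e+off)
E
cat > scan.py <<'E'
from h import *
import sys
hd=float(sys.argv[1])
for p in (15,20,25,30,35):
  R0=ori(hd,p,-7.5,0);fl=0
  for fl in(0,1):
    R=ori(hd,p,-7.5,fl);r=[]
    for th,zb,off in((0,.12,.06),(0,.12,0),(0,.15,0),(-15,.15,0),(-15,.12,0),(-15,.12,.06)):
      q=robot.ik(tcp(R,th,zb,off=off),rpy(R));r.append(None if q is None else np.round(q).astype(int).tolist())
    if sum(x is not None for x in r)>=4: print(hd,p,fl,r)
E
for h in 315 322 330 337; do python3 -W ignore scan.py $h; done
```

```text
315.0 15 0 [[30, -16, -56, 5, -69, -148], [23, -13, -58, -10, -64, -160], [23, -18, -59, -5, -64, -160], [28, -10, -50, 3, -68, -152], [28, -6, -50, -2, -68, -152], [35, -6, -46, 16, -72, -137]]
315.0 15 1 [[30, -16, -56, 5, -69, 32], [23, -13, -58, -10, -64, 20], [23, -18, -59, -5, -64, 20], [28, -10, -50, 3, -68, 28], [28, -6, -50, -2, -68, 28], [35, -6, -46, 16, -72, 43]]
315.0 20 0 [[29, -19, -54, 18, -65, -146], [22, -17, -56, 4, -60, -157], [22, -21, -56, 8, -60, -157], [27, -12, -48, 15, -64, -149], [27, -9, -48, 11, -64, -149], [34, -8, -43, 27, -67, -136]]
315.0 20 1 [[29, -19, -54, 18, -65, 34], [22, -17, -56, 4, -60, 23], [22, -21, -56, 8, -60, 23], [27, -12, -48, 15, -64, 31], [27, -9, -48, 11, -64, 31], [34, -8, -43, 27, -67, 44]]
315.0 25 0 [[28, -21, -51, 27, -60, -146], [21, -19, -54, 14, -56, -156], [21, -23, -53, 19, -56, -156], [26, -14, -45, 24, -59, -148], [26, -10, -46, 20, -59, -148], [32, -11, -42, 34, -62, -137]]
315.0 25 1 [[28, -21, -51, 27, -60, 34], [21, -19, -54, 14, -56, 24], [21, -23, -53, 19, -56, 24], [26, -14, -45, 24, -59, 32], [26, -10, -46, 20, -
[... 1255 characters left out ...]
-162], [18, -34, -59, 21, -46, -162], [24, -24, -51, 23, -50, -155], [24, -21, -52, 19, -50, -155], [30, -24, -50, 30, -53, -148]]
322.0 30 1 [[24, -36, -59, 27, -50, 25], [18, -30, -60, 16, -46, 18], [18, -34, -59, 21, -46, 18], [24, -24, -51, 23, -50, 25], [24, -21, -52, 19, -50, 25], [30, -24, -50, 30, -53, 32]]
322.0 35 0 [[22, -36, -56, 34, -45, -156], [16, -30, -57, 24, -42, -162], [16, -33, -55, 28, -42, -162], [22, -24, -48, 30, -45, -155], [22, -21, -49, 26, -45, -155], [28, -25, -48, 37, -48, -149]]
322.0 35 1 [[22, -36, -56, 34, -45, 24], [16, -30, -57, 24, -42, 18], [16, -33, -55, 28, -42, 18], [22, -24, -48, 30, -45, 25], [22, -21, -49, 26, -45, 25], [28, -25, -48, 37, -48, 31]]
```

```bash
cat > fit.py <<'E'
from h import *
# opening polygon (ring plane: b along bar, z rel to lower bar centre); octagon, inside bars
poly=np.array([[-20,51.5],[20,51.5],[30,41.5],[30,13.5],[20,3.5],[-20,3.5],[-30,13.5],[-30,41.5]],float)
poly=poly.astype(np.float32).reshape(-1,1,2)
def margin(hd,p,th,drop,lat,w=29,half=11,thR=-7.5):
    R=ori(hd,p,thR,0);h=R[:,2];a=np.radians(JY+th)
    ex=np.array([np.cos(a),np.sin(a),0]);ey=np.array([-np.sin(a),np.cos(a),0])
    T=tcp(R,th,.1295-drop,lat=lat)*1000;m=9
    org=np.array([*pinpos(th),.078])*1000
    for su in(-1,1):
      for sy in(-1,1):
        o=T+R[:,0]*su*half+R[:,1]*sy*w/2-org
        for pl in(-3.5,0,3.5):
            k=(pl-o@ex)/(h@ex);P=o+k*h
            m=min(m,cv2.pointPolygonTest(poly,(float(P@ey),float(P[2])),True))
    return round(m,1)
if __name__=="__main__":
  for hd,p in((315,20),(318,25),(321,28),(325,33)):
    for th in(0,-15):
      print(hd,p,th,[(w,max((margin(hd,p,th,d/1000,l/1000,w),d,l) for d in range(0,20,2) for l in range(-8,9,2))) for w in(29,22,16)])
E
python3 fit.py
for h in 318 325; do python3 -W ignore scan.py $h|grep -v " 0 \[\["; done
```

```text
315 20 0 [(29, (-1.0, 14, 6)), (22, (2.7, 14, 6)), (16, (5.9, 14, 6))]
315 20 -15 [(29, (6.2, 12, 4)), (22, (8.8, 12, 4)), (16, (9, 12, 6))]
318 25 0 [(29, (-0.4, 12, 6)), (22, (3.2, 14, 8)), (16, (6.2, 12, 6))]
318 25 -15 [(29, (6.3, 12, 4)), (22, (8.3, 12, 4)), (16, (8.6, 12, 6))]
321 28 0 [(29, (0.3, 14, 8)), (22, (3.7, 12, 6)), (16, (6.6, 10, 4))]
321 28 -15 [(29, (6.5, 12, 4)), (22, (7.4, 12, 6)), (16, (7.7, 12, 8))]
325 33 0 [(29, (0.5, 14, 8)), (22, (3.8, 10, 4)), (16, (5.9, 10, 4))]
325 33 -15 [(29, (6.1, 10, 4)), (22, (6.4, 10, 6)), (16, (6.7, 10, 8))]
318.0 15 1 [[29, -21, -61, -1, -66, 26], [22, -16, -62, -14, -60, 17], [22, -22, -62, -9, -60, 17], [28, -13, -54, -3, -65, 24], [28, -8, -54, -8, -65, 24], [34, -11, -51, 8, -70, 36]]
318.0 20 1 [[28, -25, -59, 13, -62, 29], [21, -21, -60, -1, -57, 20], [21, -25, -60, 5, -57, 20], [27, -16, -52, 10, -61, 27], [27, -12, -52, 5, -61, 27], [33, -14, -49, 20, -65, 38]]
318.0 25 1 [[27, -27, -56, 23, -58, 30], [20, -23, -58, 11, -53, 21], [20, -27, -57, 15, -53, 21], [26, -18, -49, 20, -57, 28], [26, -14, -50, 15, -57, 28], [32, -
[... 168 characters left out ...]
, -53, 28], [30, -17, -44, 35, -56, 37]]
318.0 35 1 [[23, -29, -50, 37, -48, 28], [18, -25, -53, 27, -45, 21], [18, -28, -51, 31, -45, 21], [23, -19, -44, 34, -48, 28], [23, -16, -45, 30, -48, 28], [29, -18, -42, 41, -51, 35]]
325.0 30 0 [None, None, [17, -38, -62, 19, -43, -164], [23, -28, -55, 20, -47, -158], [23, -24, -56, 16, -47, -158], [29, -29, -55, 27, -51, -151]]
325.0 30 1 [None, None, [17, -38, -62, 19, -43, 16], [23, -28, -55, 20, -47, 22], [23, -24, -56, 16, -47, 22], [29, -29, -55, 27, -51, 29]]
325.0 35 1 [[21, -41, -59, 33, -43, 22], [15, -34, -60, 22, -39, 16], [15, -37, -58, 27, -39, 16], [21, -27, -51, 28, -43, 23], [21, -25, -53, 24, -43, 23], [27, -29, -51, 34, -46, 29]]
```

```bash
cat >> h.py <<'E'
# open-gripper mode: jaws stacked upright, lower finger's pad face (at GAP/2) carries the bar
LO=.0596
def ori2(hd,p,th,s):  # s=+1/-1: which tool y points up
    R=ori(hd,p,th,0);u,h=R[:,0],R[:,2];y=s*u;return np.c_[np.cross(y,h),y,h]
def tcp2(R,th,zb,e=.016,off=0,lat=0,gap=.0427):
    h=R[:,2];u=R[:,1]*np.sign(R[2,1]);b=np.radians(JY+th)
    C=np.array([*pinpos(th),zb])+lat*np.array([-np.sin(b),np.cos(b),0])
    return C+u*gap-h*(LO-e+off)
E
cat > fit2.py <<'E'
from h import *
from fit import poly
def margin2(hd,p,th,drop,lat,t=14.5,w=22,thR=-7.5):
    R=ori2(hd,p,thR,1);h=R[:,2];u=R[:,1];a=np.radians(JY+th);x=R[:,0]
    ex=np.array([np.cos(a),np.sin(a),0]);ey=np.array([-np.sin(a),np.cos(a),0])
    C=np.array([*pinpos(th),.1295-drop])*1000+lat*1000*ey;m=9;org=np.array([*pinpos(th),.078])*1000
    for su in(0,-t):
      for sx in(-1,1):
        o=C+u*su+x*sx*w/2-org
        for pl in(-3.5,0,3.5):
            k=(pl-o@ex)/(h@ex);P=o+k*h
            m=min(m,cv2.pointPolygonTest(poly,(float(P@ey),float(P[2])),True))
    return round(m,1)
if __name__=="__main__":
 for hd,p in((321,28),(326,33),(330,37),(335,40)):
  for th in(0,-15):
    print(hd,p,th,[max((margin2(hd,p,th,d/1000,l/1000,tr),d,l) for d in range(0,30,2) for l in range(-8,9,2)) for tr in(14.5,10)],end=" ")
  print()
  for s in(1,-1):
    R=ori2(hd,p,-7.5,s);r=[]
    for th,zb,off in((0,.15,.12),(0,.12,.06),(0,.12,0),(0,.155,0),(-15,.155,0),(-15,.12,0),(-15,.12,.06)):
      q=robot.ik(tcp2(R,th,zb,off=off),rpy(R));r.append(None if q is None else np.round(q).astype(int).tolist())
    print(s,r)
E
python3 -W ignore fit2.py
```

```text
321 28 0 [(8.0, 16, 4), (9, 20, 2)] 321 28 -15 [(9, 18, 6), (9, 24, 6)] 
1 [[28, -35, -49, 40, -54, 120], [22, -32, -54, 25, -50, 112], [16, -27, -55, 15, -46, 106], [16, -30, -53, 20, -46, 106], [22, -21, -46, 23, -50, 112], [22, -18, -48, 18, -50, 112], [27, -22, -46, 28, -54, 119]]
-1 [[28, -35, -49, 40, -54, -60], [22, -32, -54, 25, -50, -68], [16, -27, -55, 15, -46, -74], [16, -30, -53, 20, -46, -74], [22, -21, -46, 23, -50, -68], [22, -18, -48, 18, -50, -68], [27, -22, -46, 28, -54, -61]]
326 33 0 [(8.6, 16, 4), (9, 22, 4)] 326 33 -15 [(9, 16, 8), (9, 22, 8)] 
1 [[24, -43, -52, 42, -45, 114], [18, -38, -56, 29, -41, 108], [13, -31, -56, 19, -38, 104], [13, -34, -54, 24, -38, 104], [19, -26, -47, 26, -42, 109], [19, -23, -49, 21, -42, 109], [24, -29, -49, 30, -45, 114]]
-1 [[24, -43, -52, 42, -45, -66], [18, -38, -56, 29, -41, -72], [13, -31, -56, 19, -38, -76], [13, -34, -54, 24, -38, -76], [19, -26, -47, 26, -42, -71], [19, -23, -49, 21, -42, -71], [24, -29, -49, 30, -45, -66]]
330 37 0 [(9, 14, 2), (9, 20, 6)] 330 37 -15 [(9, 16, 8), (9, 22, 8)] 
1 [[20, -48, -52, 45, -38, 110], [15, -42, -56, 33, -34, 105], [11, -34, -56, 23, -31, 102], [11, -36, -53, 28, -31, 102], [17, -29, -48, 28, -35, 107], [17, -26, -50, 24, -35, 107], [21, -33, -50, 33, -38, 111]]
-1 [[20, -48, -52, 45, -38, -70], [15, -42, -56, 33, -34, -75], [11, -34, -56, 23, -31, -78], [11, -36, -53, 28, -31, -78], [17, -29, -48, 28, -35, -73], [17, -26, -50, 24, -35, -73], [21, -33, -50, 33, -38, -69]]
335 40 0 [(9, 14, 2), (9, 20, 6)] 335 40 -15 [(9, 14, 6), (9, 20, 8)] 
1 [None, [11, -47, -58, 35, -27, 102], [8, -37, -56, 26, -25, 99], [8, -39, -54, 30, -25, 99], [14, -32, -49, 30, -29, 104], [14, -30, -51, 26, -29, 104], [18, -37, -52, 34, -31, 108]]
-1 [None, [11, -47, -58, 35, -27, -78], [8, -37, -56, 26, -25, -81], [8, -39, -54, 30, -25, -81], [14, -32, -49, 30, -29, -76], [14, -30, -51, 26, -29, -76], [18, -37, -52, 34, -31, -72]]
```

```bash
cat > s1.py <<'E'
from h import *
R=ori2(326,33,-7.5,1)
for z,o in((.20,.10),(.19,.12),(.22,.12),(.1175,.06)): print(z,o,tcp2(R,0,z,off=o).round(3),robot.ik(tcp2(R,0,z,off=o),rpy(R)))
robot.move_pose(tcp2(R,0,.20,off=.10),rpy(R))
print(robot.observe()["time"],robot.observe()["tool_pos"])
robot.line_to(tcp2(R,0,.1175,off=.05,lat=.002),vel=.12)
o=robot.observe();print(o["time"],o["tool_pos"],o["tcp_rot"],rpy(R),o["ft_force"])
for n in("scene","top"):
    im=robot.grab_frame(n);cv2.imwrite(f"pics/{n}1.png",im)
    b=(290,160,445,285) if n=="scene" else (240,105,345,212)
    cv2.imwrite(f"pics/{n}1z.png",cv2.resize(im[b[1]:b[3],b[0]:b[2]],None,fx=5,fy=5,interpolation=cv2.INTER_CUBIC))
E
python3 -W ignore s1.py
```

```text
0.2 0.1 [0.495 0.166 0.313] [ 21.85086352 -43.1305065  -47.77341978  44.51690066 -43.95286341
 112.00920342]
0.19 0.12 [0.481 0.175 0.313] [ 23.81222553 -43.59230129 -47.71008343  46.52089251 -45.21642022
 114.11570773]
0.22 0.12 [0.481 0.175 0.343] [ 23.81222553 -43.34315492 -44.45134719  49.53048238 -45.21642022
 114.11570773]
0.1175 0.06 [0.523 0.147 0.208] [ 18.13230524 -38.34348608 -56.2545157   28.70173695 -41.45808504
 108.25538456]
2.9833 [0.49535387 0.16513239 0.31261219]
4.1083 [0.53001554 0.1443353  0.20372489] [124.0890791   13.94670898  65.29812651] [124.14487578  13.98974933  65.31093127] [ 0.89290427 -0.10751685  1.35980178]
```

View pics/scene1z.png

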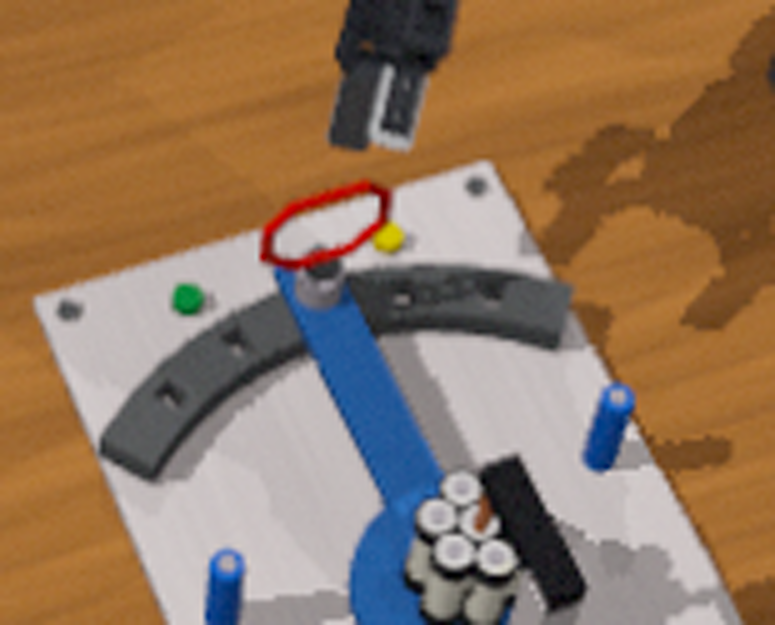

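View pics/scene1.png

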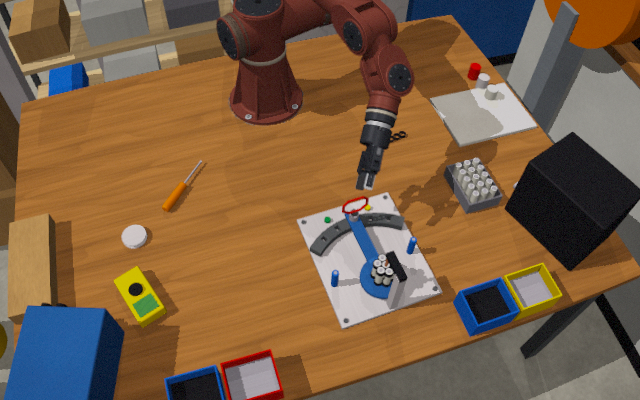

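View pics/top1z.png

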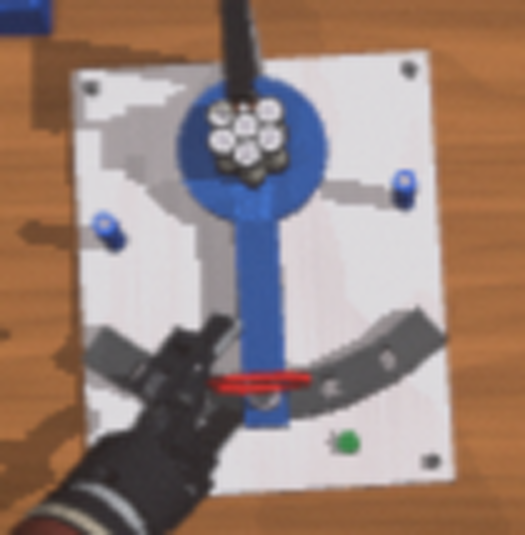

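The fingers sit just short of the ring, with tips near scene (357–373,188); the ring is unmoved. I'll check the predicted tip pixel against the image before entering.

```bash
python3 -W ignore - <<'E'
from h import *
from fit2 import margin2
R=ori2(326,33,-7.5,1);t=np.array([.53002,.14434,.20372]);h=R[:,2];u=R[:,1];x=R[:,0]
for n,b in(("scene",(290,160)),("top",(240,105))):
  Z=cv2.imread(f"pics/{n}1z.png")
  def dot(P,c):
    q=(proj(n,P)[0]-b+.5)*5;cv2.circle(Z,tuple(int(v) for v in q),3,c,-1)
  for s in(-1,1):
    dot(t+h*LO-u*.0427+x*s*.011,(0,255,0));dot(t+h*LO+u*.0427+x*s*.011,(255,0,255))
    a=np.radians(JY);dot([*(pinpos(0)+s*.02*np.array([-np.sin(a),np.cos(a)])),.133],(255,255,0))
  cv2.imwrite(f"pics/{n}1d.png",Z)
for d in(10,12,14,16):print(d,[margin2(326,33,0,d/1000,l/1000) for l in(-2,0,2,4,6)])
E
python3 -c "
import cv2;a=cv2.imread('pics/scene1d.png')[:330,150:560];b=cv2.imread('pics/top1d.png')[250:535,:380]
import numpy as np;c=np.zeros((330,790,3),np.uint8);c[:,:410]=a;c[:285,410:]=b;cv2.imwrite('pics/d1.png',c)"
```

```text
10 [5.9, 5.9, 5.8, 4.4, 3.0]
12 [7.1, 7.9, 7.2, 5.8, 4.4]
14 [6.0, 7.4, 8.6, 7.2, 5.8]
16 [4.6, 6.0, 7.4, 8.6, 7.2]
```

View pics/d1.png

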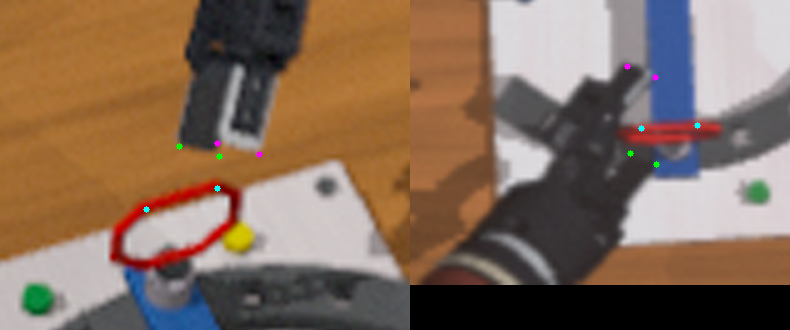

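```bash
cat > s2.py <<'E'
from h import *
def show(m):
    o=robot.observe();print(m,round(o["time"],2),np.round(o["tool_pos"],4),np.round(o["ft_force"],2))
R=ori2(326,33,-7.5,1);e=.018
show("0")
print("g",robot.line_to(tcp2(R,0,.1175,e=e,lat=.002),vel=.06,guard=5));show("in")
for n in("scene","top"):
    im=robot.grab_frame(n);b=(290,160,445,285) if n=="scene" else (240,105,345,212)
    cv2.imwrite(f"pics/{n}2z.png",cv2.resize(im[b[1]:b[3],b[0]:b[2]],None,fx=5,fy=5,interpolation=cv2.INTER_CUBIC))
E
python3 -W ignore s2.py; cd pics; python3 -c "
import cv2;import numpy as np
a=cv2.imread('scene2z.png')[100:430,150:560];b=cv2.imread('top2z.png')[250:535,:380]
c=np.zeros((330,790,3),np.uint8);c[:,:410]=a;c[:285,410:]=b;cv2.imwrite('d2.png',c)"
```

```text
0 4.21 [0.5301 0.1445 0.2039] [ 0.35 -0.14 -1.06]
g False
in 5.22 [0.5659 0.12   0.1747] [-0.05 -0.02 -0.57]
```

View pics/d2.png

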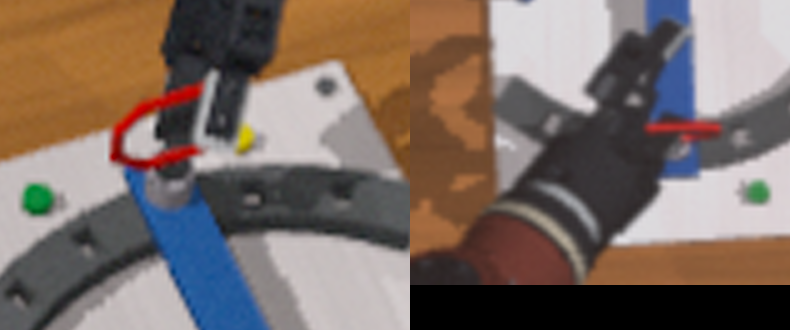

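The finger is through the opening, with the red bar crossing over it at crop (175–200,95), and there was no contact force. Now I'll lift.

```bash
cat > s3.py <<'E'
from h import *
def show(m):
    o=robot.observe();print(m,round(o["time"],2),np.round(o["tool_pos"],4),np.round(o["ft_force"],2))
R=ori2(326,33,-7.5,1);e=.018
for zb in(.1245,.1285,.1325,.1385,.1450,.1510):
    robot.line_to(tcp2(R,0,zb,e=e,lat=.002),vel=.03);show(zb)
for n in("scene","top"):
    im=robot.grab_frame(n);b=(290,160,445,285) if n=="scene" else (240,105,345,212)
    cv2.imwrite(f"pics/{n}3z.png",cv2.resize(im[b[1]:b[3],b[0]:b[2]],None,fx=5,fy=5,interpolation=cv2.INTER_CUBIC))
E
python3 -W ignore s3.py; cd pics; python3 -c "
import cv2;import numpy as np
a=cv2.imread('scene3z.png')[100:430,150:560];b=cv2.imread('top3z.png')[250:535,:380]
c=np.zeros((330,790,3),np.uint8);c[:,:410]=a;c[:285,410:]=b;cv2.imwrite('d3.png',c)"
```

```text
0.1245 5.71 [0.5661 0.1199 0.1821] [ 0.03 -0.2  -0.02]
0.1285 5.99 [0.5656 0.1197 0.185 ] [-1.31  0.15 -0.65]
0.1325 6.28 [0.5653 0.1197 0.1884] [-3.13 -0.76 -5.  ]
0.1385 6.62 [0.5655 0.1198 0.195 ] [-5.3  -0.74 -5.36]
0.145 6.99 [0.5656 0.1198 0.2019] [-6.68 -0.35 -6.15]
0.151 7.34 [0.5656 0.1198 0.208 ] [-6.48 -0.   -7.29]
```

View pics/d3.png

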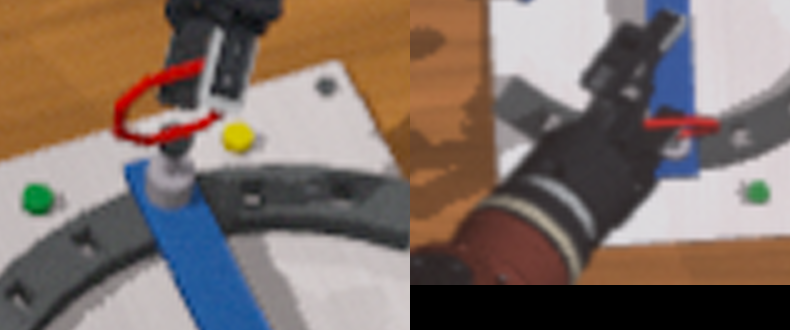

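The pin is up about 21 mm: the shank is visible at crop (178,140), and the 7.3 N matches the spring. Now the swing.

```bash
cat > s4.py <<'E'
from h import *
def show(m):
    o=robot.observe();print(m,round(o["time"],2),np.round(o["tool_pos"],4),np.round(o["ft_force"],2))
R=ori2(326,33,-7.5,1);e=.018
for th in(-3,-6,-9,-12,-15):
    robot.line_to(tcp2(R,th,.151,e=e,lat=.002),vel=.045);show(th)
for n in("scene","top"):
    im=robot.grab_frame(n);b=(290,160,445,285) if n=="scene" else (240,105,345,212)
    cv2.imwrite(f"pics/{n}4.png",im)
    cv2.imwrite(f"pics/{n}4z.png",cv2.resize(im[b[1]:b[3],b[0]:b[2]],None,fx=5,fy=5,interpolation=cv2.INTER_CUBIC))
E
python3 -W ignore s4.py; cd pics; python3 -c "
import cv2;import numpy as np
a=cv2.imread('scene4z.png')[100:430,150:560];b=cv2.imread('top4z.png')[250:535,:380]
c=np.zeros((330,790,3),np.uint8);c[:,:410]=a;c[:285,410:]=b;cv2.imwrite('d4.png',c)"
```

```text
-3 7.82 [0.5659 0.13   0.2081] [-3.9   0.57 -7.56]
-6 8.19 [0.5664 0.1401 0.208 ] [-4.06  0.46 -6.97]
-9 8.57 [0.5673 0.15   0.2078] [-4.23  0.84 -7.47]
-12 8.94 [0.5687 0.1598 0.2077] [-5.34  0.55 -7.42]
-15 9.32 [0.5706 0.1695 0.2075] [-6.65  2.19 -6.94]
```

View pics/d4.png

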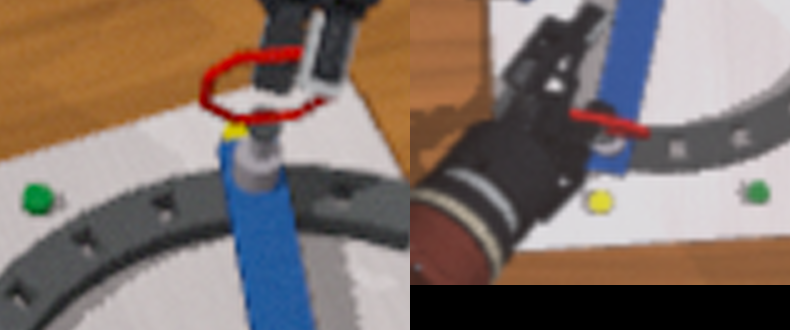

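View pics/scene4z.png

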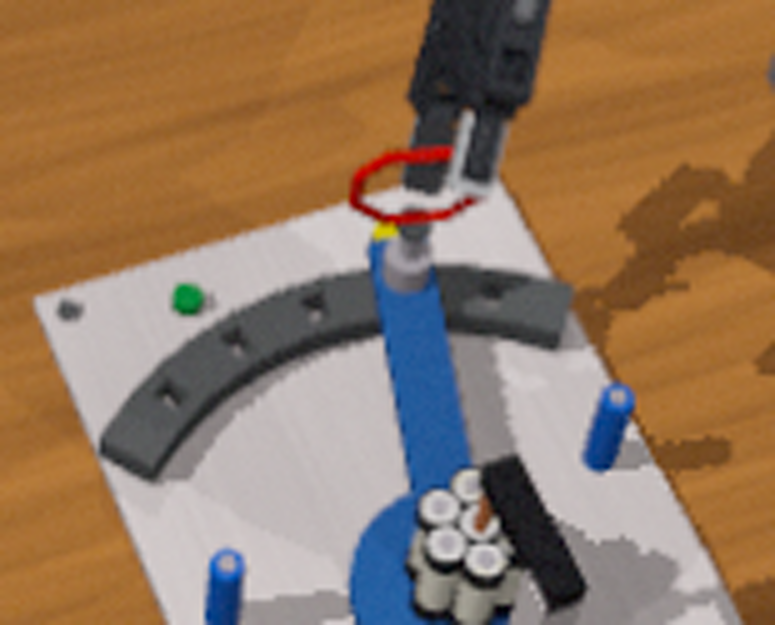

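```bash
cat > ang.py <<'E'
from h import *
def armang(f,n,r0=.085,r1=.165):
    im=cv2.imread(f);m=mask(im,"blue");ys,xs=np.nonzero(m)
    P=np.array([onz(n,(x,y),.046)[:2] for x,y in zip(xs,ys) if 230<x<445 and 100<y<330])-PIV
    r=np.hypot(*P.T);a=np.degrees(np.arctan2(-P[:,1],-P[:,0]))-JY;a=(a+180)%360-180
    s=(r>r0)&(r<r1)&(abs(a)<25)
    out=[]
    for k in np.arange(r0,r1,.01):
        t=s&(r>=k)&(r<k+.01)
        if t.sum()>4: out.append((a[t].min()+a[t].max())/2)
    return round(np.median(a[s]),2),round(np.median(out),2),int(s.sum())
if __name__=="__main__":
    import sys
    for k in sys.argv[1:]:
        for n in("scene","top"): print(k,n,armang(f"pics/{n}{k}.png",n))
E
python3 ang.py 0 4
```

```text
0 scene (np.float64(1.02), np.float64(1.01), 330)
0 top (np.float64(-0.45), np.float64(-0.55), 151)Traceback (most recent call last):
  File "ang.py", line 15, in <module>
    for n in("scene","top"): print(k,n,armang(f"pics/{n}{k}.png",n))
                                       ~~~~~~^^^^^^^^^^^^^^^^^^^^^^
  File "ang.py", line 4, in armang
    P=np.array([onz(n,(x,y),.046)[:2] for x,y in zip(xs,ys) if 230<x<445 and 100<y<330])-PIV
                ~~~^^^^^^^^^^^^^^
  File "h.py", line 11, in onz
    o,d=ray(n,p);return o+d*(z-o[2])/d[2]
        ~~~^^^^^
  File "h.py", line 7, in ray
    c,f,R,t=cam(n);K=np.array([[f,0,c["cx"]],[0,f,c["cy"]],[0,0,1]])
            ~~~^^^
  File "h.py", line 4, in cam
    c=robot.get_calibration(n);f=200/np.tan(np.radians(c["vertical_fov"]/2))
ValueError: time passes only in moves, steps and waits
```

```bash
sed -i 's/^def cam(n):/import functools\n@functools.lru_cache(None)\ndef cam(n):/' h.py; python3 ang.py 0 4
```

```text
0 scene (np.float64(1.02), np.float64(1.01), 330)
0 top (np.float64(-0.45), np.float64(-0.55), 151)
4 scene (np.float64(-14.1), np.float64(-14.15), 317)
4 top (np.float64(-15.31), np.float64(-15.45), 155)
```

The arm angle changed by −15.1° in the scene view and −14.9° in the top view, so it is on the hole. Lowering.

```bash
cat > s5.py <<'E'
from h import *
def show(m):
    o=robot.observe();print(m,round(o["time"],2),np.round(o["tool_pos"],4),np.round(o["ft_force"],2))
R=ori2(326,33,-7.5,1);e=.018
for zb in(.146,.1425,.139,.1355,.132,.1285,.124,.1185):
    robot.line_to(tcp2(R,-15,zb,e=e,lat=.002),vel=.025);show(zb)
for n in("scene","top"):
    im=robot.grab_frame(n);b=(290,160,445,285) if n=="scene" else (240,105,345,212)
    cv2.imwrite(f"pics/{n}5.png",im)
    cv2.imwrite(f"pics/{n}5z.png",cv2.resize(im[b[1]:b[3],b[0]:b[2]],None,fx=5,fy=5,interpolation=cv2.INTER_CUBIC))
E
python3 -W ignore s5.py; python3 ang.py 5; cd pics; python3 -c "
import cv2;import numpy as np
a=cv2.imread('scene5z.png')[100:430,150:560];b=cv2.imread('top5z.png')[250:535,:380]
c=np.zeros((330,790,3),np.uint8);c[:,:410]=a;c[:285,410:]=b;cv2.imwrite('d5.png',c)"
```

```text
0.146 9.77 [0.5706 0.1693 0.2026] [-8.3   1.37 -6.22]
0.1425 10.06 [0.5706 0.1692 0.1991] [-7.27  2.05 -6.12]
0.139 10.35 [0.5707 0.1693 0.1958] [-8.51  1.78 -6.27]
0.1355 10.64 [0.5707 0.1693 0.1923] [-8.74  0.37 -6.23]
0.132 10.93 [0.5707 0.1693 0.1889] [-8.88  1.21 -4.91]
0.1285 11.22 [0.571  0.1693 0.1859] [-7.56  0.72 -4.72]
0.124 11.56 [0.5719 0.1693 0.183 ] [-0.28 -0.97  0.43]
0.1185 11.93 [0.5708 0.1691 0.1752] [-0.34 -0.46  1.09]
5 scene (np.float64(-13.92), np.float64(-13.99), 315)
5 top (np.float64(-15.22), np.float64(-15.28), 153)
```

View pics/d5.png

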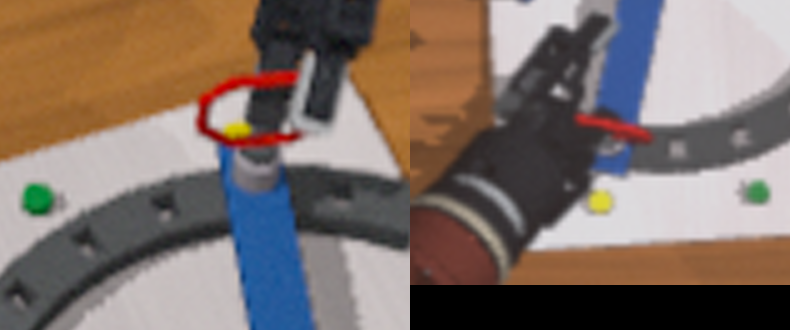

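The bar carried load down to its home height (about 0.127), and the ring sits back on its collar. I'll withdraw along the finger axis.

```bash
cat > s6.py <<'E'
from h import *
from fit2 import margin2
def show(m):
    o=robot.observe();print(m,round(o["time"],2),np.round(o["tool_pos"],4),np.round(o["ft_force"],2))
R=ori2(326,33,-7.5,1);e=.018
M={(d,l):margin2(326,33,-15,d/1000,l/1000) for d in(11,13,15) for l in(2,4,6)};print(M)
robot.line_to(tcp2(R,-15,.1165,e=e,lat=.004),vel=.03)
print("g",robot.line_to(tcp2(R,-15,.1165,e=e,off=.06,lat=.004),vel=.05,guard=5));show("out")
E
python3 -W ignore s6.py
```

```text
{(11, 2): 7.5, (11, 4): 7.5, (11, 6): 7.5, (13, 2): 9, (13, 4): 9, (13, 6): 9, (15, 2): 9, (15, 4): 9, (15, 6): 9}
g False
out 13.62 [0.5296 0.1991 0.2059] [ 1.09 -0.06  0.41]
```

```bash
cat > s7.py <<'E'
from h import *
R=ori2(326,33,-7.5,1)
P=np.array(robot.observe()["tool_pos"])
for d in([-.09,.05,.12],[-.06,.05,.10],[-.05,.03,.08]):
    try: robot.line_to(P+np.array(d),vel=.12);break
    except robot.IKError: print("ik",d)
o=robot.observe();print(o["time"],o["tool_pos"],np.round(o["ft_force"],2))
for n in("scene","top"):
    im=robot.grab_frame(n);b=(290,160,445,285) if n=="scene" else (240,105,345,212)
    cv2.imwrite(f"pics/{n}6.png",im)
    cv2.imwrite(f"pics/{n}6z.png",cv2.resize(im[b[1]:b[3],b[0]:b[2]],None,fx=5,fy=5,interpolation=cv2.INTER_CUBIC))
a=np.radians(JY-15)
for z in(.133,.145):
  for s in(-.02,.02):
    Q=[*(pinpos(-15)+s*np.array([-np.sin(a),np.cos(a)])),z];print(z,s,proj("scene",Q).round(1),proj("top",Q).round(1))
for n in("scene","top"):print(n,blobs(cv2.imread(f"pics/{n}6.png"),"red",(290,170,445,330) if n=="scene" else(245,100,340,212)))
a=cv2.imread("pics/scene0.png").astype(int);b=cv2.imread("pics/scene6.png").astype(int)
print({k:(a[y0:y1,x0:x1]-b[y0:y1,x0:x1]).__abs__().max() for k,(x0,y0,x1,y1) in dict(cell_r=(325,265,345,290),cell_l=(402,232,420,256),box=(440,155,505,215),screw=(155,155,210,215),spool=(115,220,155,255),meter=(110,262,170,330)).items()})
E
python3 -W ignore s7.py; python3 ang.py 6
```

```text
15.0917 [0.43957182 0.24882607 0.32516419] [-0.74  0.04 -0.27]
0.133 -0.02 [[366.7 196.5]] [[282.9 180. ]]
0.133 0.02 [[381.9 195.4]] [[272.  177.7]]
0.145 -0.02 [[367.1 193.8]] [[282.6 179.5]]
0.145 0.02 [[382.4 192.7]] [[271.6 177.2]]
scene [([360, 194, 27, 15, 93], [372.65, 200.59])]
top [([272, 178, 16, 5, 32], [279.03, 179.97])]
{'cell_r': np.int64(22), 'cell_l': np.int64(23), 'box': np.int64(73), 'screw': np.int64(58), 'spool': np.int64(13), 'meter': np.int64(32)}
6 scene (np.float64(-14.0), np.float64(-13.99), 316)
6 top (np.float64(-15.42), np.float64(-15.45), 154)
```

View pics/scene6.png

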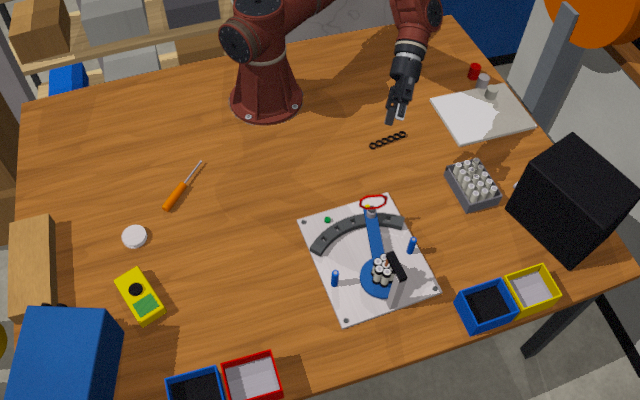

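View pics/scene6z.png

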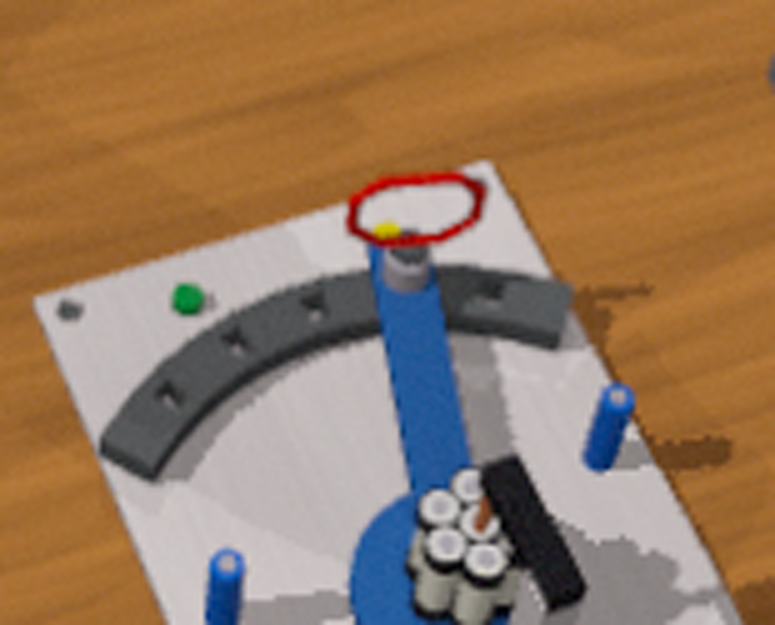

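The ring's top bar is at scene (375,196). That matches the predicted home height at −15° (374.3,196.0); a pin resting 12 mm up would show at row 193. The loose items are where they were, and the gripper is clear.

```bash
python3 - <<'E'
from plant import robot
robot.job_done();print(robot.observe()["time"])
E
```

```text
the job is handed in; nothing more can be done
the job is handed in; nothing more can be done
```

The index pin is home in the hole beside the yellow marker, and I have handed the job in. It took about 15 s of the 38 s allowed.

**What I did:** I kept the gripper open, passed the lower fingertip through the ring from the robot's side and lifted the pin about 21 mm (7.3 N vertical at the top). I then swung the arm one hole clockwise, let the pin down and backed out along the finger. Nothing was pinched.

**Last checks:**
- **Arm angle:** the final pictures show it turned by −15.0° in the scene view and −14.9° in the top view.
- **Pin home:** the ring carried load down to its home height, and its top bar shows within a pixel of the predicted home position. A pin resting on the sector would show about 3 pixels higher.
- **Loose items:** by eye in the scene view, all of them are where they started. An automatic before-and-after comparison showed some brightness change at the cell box and screwdriver. I took that to be the arm's moving shadow and did not check it further.
- **Robot clear:** the gripper is well away from everything, and the tool force is below 1 N.

One absolute reading disagreed: the scene view put the arm about 1° off and the top view about 0.4° off. The same offset was there at the start, so I relied on the change in angle.

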